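# Put the seasoning set back in its tray

### The job

On the kitchen island, take the stack of three tins apart and set each tin upright and flat down in the tray recess made for it; once all three are in, stand the pepper mill in its own recess, last of all because it is tall. Set things down rather than dropping them, do not push the mug about, and let go of everything at the end.

Things in the scene. Friction and masses are not known exactly. Their poses are not given: they have to be found in the camera images.
- flat_tin: White rectangular tea tin, bottom of the stack, 84 (its x) x 60 (its y) x 48 mm high, about 0.2 kg, slightly rounded edges. Origin: centre of its underside; z up. Nothing is hinged; the lid does not come off.
- round_tin: Round tin, aluminium with a dark steel lid, diameter 54 mm, 42 mm high, about 0.13 kg, middle of the stack: at the start it stands on the flat tin within about 4 mm of its centre. Origin: centre of its underside; z up.
- small_tin: Small round spice tin, steel with a dark wooden top, diameter 36 mm, 40 mm high, about 0.07 kg, top of the stack: at the start it stands on the round tin within about 4 mm of its centre. Origin: centre of its underside; z up.
- mill: Tall square wooden pepper mill standing by itself, 162 mm high, about 0.22 kg. Foot 48 x 48 mm up to 30 mm height, waist 38 x 38 mm up to 102 mm, square head 46 x 46 mm from 105 to 145 mm (the best place to grip), steel knob of 18 mm diameter on top up to 162 mm. The same in every quarter turn. Origin: centre of its underside; x and y parallel to the sides, z up.
- flat_well: Pale wooden insert, 111 mm square, 14 mm thick, fixed in the tray; top face 20 mm above the worktop. Recess in its middle, 8 mm deep (floor 6 mm above the insert's underside, lined grey): rectangular, 100 mm along the insert's x, 76 mm along its y, for the flat tin (8 mm play). Origin: centre of the insert's underside, z up.
- round_well: Pale wooden insert, 111 mm square, 14 mm thick, fixed in the tray; top face 20 mm above the worktop. Recess in its middle, 8 mm deep (floor 6 mm above the insert's underside, lined grey): round, diameter 70 mm, the larger round one, for the round tin (8 mm play). Origin: centre of the insert's underside, z up. Inserts lie 2 x 2, 113 mm apart, one yaw, order varying, in a dark 236 mm tray.
- small_well: Pale wooden insert, 111 mm square, 14 mm thick, fixed in the tray; top face 20 mm above the worktop. Recess in its middle, 8 mm deep (floor 6 mm above the insert's underside, lined grey): round, diameter 52 mm, the smaller round one, for the small tin (8 mm play all round). Origin: centre of the insert's underside, z up.
- mill_well: Pale wooden insert, 111 mm square, 14 mm thick, fixed in the tray; top face 20 mm above the worktop. Recess in its middle, 8 mm deep (floor 6 mm above the insert's underside, lined grey): square, 64 x 64 mm, sides parallel to the insert's, for the foot of the mill (8 mm play all round; any quarter turn). Origin: centre of the insert's underside, z up.
- mug: Bystander: white mug, diameter 80 mm, 90 mm high, with a handle at its +y side. Origin: centre of its underside. To be left alone. Also about, not needed: a bowl of fruit (140 mm wide, 70 mm high) beyond the tray at x 0.83 to 0.86 m, y 0.05 to 0.20 m, and a spatula lying beyond the right end of the work.
Mind the look-alikes: they are no part of the job. Several things have the shape of the mill; the one meant has the colours described above.

How it is judged:
By the outcome, as a careful person would: the job done as asked, in the order asked, and still so for the second after the job is handed in, with the robot touching nothing.
It also fails if it takes over 131 s, if anything falls off the work surface, if the arm or the gripper's body presses on something with over 40 N, if the wrist force passes 120 N, or if a joint passes its speed limit or range.

### The arm

A 7-joint arm with a two-finger parallel gripper is mounted at the origin on the work surface. World frame = base frame: x ahead of the robot, y to its left, z up, the work surface at z = 0. Lengths are in m, angles in rad, forces in N, time in s.
With the tool pointing down it reaches from about 0.425 to 0.825 m from the base axis. Payload 3.6 kg.
Tool frame: the origin (TCP) lies midway between the tips of the shut fingers; the grasp point (between the pads) lies 19 mm behind it; z points along the fingers, y is the line along which they close (so a half turn about z gives the same grasp; the last joint's range is limited). The gripper opens to 93 mm and grips with 3 to 60 N. Pads are 15 mm wide; open, the fingers measure 128 mm over their backs; the gripper's body (75 mm by 188 mm) begins 65 mm behind the grasp point.
Start: joints at [1.161, 0.615, -0.013, 1.423, 0.008, 1.103, -0.04], TCP at [0.243, -0.603, 0.219] pointing down, gripper open.
Joint ranges: [-3.12, 3.12], [-0.3, 2.06], [-1.34, 1.32], [0.26, 2.42], [-1.36, 4.5], [0.01, 1.98], [-2.84, 2.84]. Speed limits (rad/s): [2.79, 2.79, 3.14, 3.14, 3.14, 3.14, 3.14].

### API

Orientations are given as a rotation vector (axis times angle).
In Python, from cell import arm gives the robot as it stands. Calls block until the motion is done:
- arm.goto(position, orientation): joint-space move of the TCP to a pose.
- arm.move_straight(position, rate=0.15, attitude=None): straight line of the TCP; attitude=None keeps the orientation; rate is the mean speed in m/s.
- arm.set_joints(angles): joint-space move.
- arm.gripper_to(opening): finger opening in m; the grip force is fixed at half the most; returns when the fingers have stopped.
- arm.sleep(seconds).
- arm.inverse_kinematics(position, orientation): joint angles nearest the present ones, or None.
- arm.sense(): the state.
- arm.read_camera(name): name is "scene" or "top"; returns the picture (480x640x3 uint8, red, green, blue); there is no depth.
- arm.camera_info(name): a dict with "camera_matrix" (3x3 intrinsics, pixels), "pose" (4x4, takes a point from camera to world coordinates). Camera axes: x right, y down, z forward; pixel columns grow to the right and rows downward; lengths in m; the calibration is good to about 2 mm. A picture is of the moment at which its call begins. camera_info takes no time and is no camera call.
A pose or a line that the arm cannot do raises arm.PlanningError and nothing moves.
- arm.close_job(): hands the job in; it is judged then, once.
Trained networks look in the newest picture that a camera, given by its name, has taken for a name from the list of things; names that differ only in an ending like _2 or _b are one class to them, and where a whole thing is asked for, a point or a joint stands for the part that bears it (a point fixed in the world has none). Each returns a list of dicts, best first, with "confidence" (0 to 1); they miss things now and then, are a little off and sometimes report something else, mostly with a low value. They report only what shows in the picture. A call takes as long as a camera call. They do not tell look-alikes from the thing itself.
- arm.look_for(camera, name): "rect" ([left, top, width, height] in pixels, round what is visible of it).
- arm.landmark_of(camera, name): "pixel" ([column, row] in pixels: a listed point, or the origin of a listed thing).
The state is a dict: "t": time; "joints": joint angles; "joint_velocities": joint speeds; "joint_torque": joint torques, N m; "tcp_pos": TCP position; "eef_rot": TCP orientation; "contact_force": force on the tool from outside, world axes, zero at the start; "ft_torque": the same for the moment, N m; "grip_width": finger opening in m; "gripper_force": force on a finger pad.
Only numpy, scipy, OpenCV 4.12 (cv2) and the standard library are available. Lean on these libraries where they do the work, as an engineer would, in place of code of your own. Each camera call takes 0.05 s, during which the arm holds its last target. There are 200 camera calls.

## Working session

There is one attempt and no reset: what is moved stays moved. The work goes in short steps, each a Python script; the robot and the scene stay as the last script left them, time stands still between calls to the robot, and variables do not carry over. Pictures are saved under pics/ and viewed, at most 14 in all, crops included, and the job is handed in when it is done.

```bash
mkdir -p pics
python3 - <<'E'
from cell import arm
import cv2,numpy as np
for c in("scene","top"):
    cv2.imwrite(f"pics/{c}0.png",arm.read_camera(c)[:,:,::-1])
    i=arm.camera_info(c);print(c,np.round(i["camera_matrix"],1).tolist(),np.round(i["pose"],3).tolist())
    for n in"flat_tin round_tin small_tin mill flat_well round_well small_well mill_well mug".split():
        print(n,[(np.round(d["pixel"]).tolist(),round(d["confidence"],2)) for d in arm.landmark_of(c,n)])
s=arm.sense();print(s["t"],s["eef_rot"],s["grip_width"])
E
```

```text
scene [[553.3, 0.0, 316.9], [0.0, 553.3, 245.6], [0.0, 0.0, 1.0]] [[-0.816, 0.491, -0.304, 0.945], [0.578, 0.681, -0.45, 0.428], [-0.014, -0.543, -0.84, 0.981], [0.0, 0.0, 0.0, 1.0]]
flat_tin [([359.0, 221.0], 0.95)]
round_tin [([353.0, 206.0], 0.95), ([247.0, 273.0], 0.42)]
small_tin [([361.0, 195.0], 0.61)]
mill [([252.0, 182.0], 0.87), ([265.0, 142.0], 0.67)]
flat_well [([383.0, 345.0], 0.89)]
round_well [([426.0, 390.0], 0.62)]
small_well [([425.0, 312.0], 0.6)]
mill_well [([465.0, 353.0], 0.6)]
mug [([248.0, 271.0], 0.72)]
top [[498.3, 0.0, 307.7], [0.0, 498.3, 247.0], [0.0, 0.0, 1.0]] [[-0.023, -0.98, 0.196, 0.448], [-1.0, 0.023, -0.004, -0.053], [-0.001, -0.196, -0.981, 0.968], [0.0, 0.0, 0.0, 1.0]]
flat_tin [([334.0, 328.0], 0.82), ([337.0, 325.0], 0.45)]
round_tin [([334.0, 326.0], 0.78)]
small_tin [([335.0, 328.0], 0.55)]
mill [([414.0, 219.0], 0.89), ([447.0, 262.0], 0.86), ([491.0, 304.0], 0.64)]
flat_well [([200.0, 258.0], 0.68)]
round_well [([140.0, 267.0], 0.94)]
small_well [([202.0, 319.0], 0.88)]
mill_well [([141.0, 317.0], 0.76)]
mug [([343.0, 195.0], 0.76), ([334.0, 327.0], 0.69)]
1.0 [-3.08418405e+00 -5.97606906e-01 -8.69803731e-06] 0.09268499075131574
```

View pics/scene0.png

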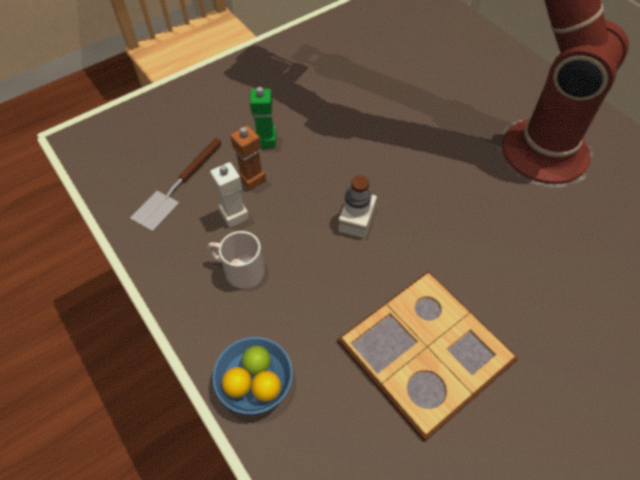

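View pics/top0.png

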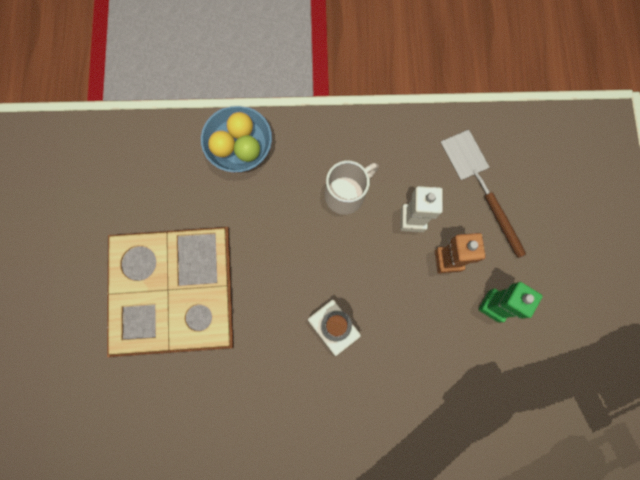

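The brown mill is the one meant (top: foot at about 450,259), with white and green look-alikes on either side. In the top picture the stack is at (335,327). The wells are round (139,263), flat (197,259), mill (139,322) and small (199,318). Next I fit silhouettes in both views.

```bash
cat > vis.py <<'E'
from cell import arm
import cv2,numpy as np
from scipy.optimize import minimize
INFO={c:(np.array(arm.camera_info(c)["camera_matrix"]),np.linalg.inv(arm.camera_info(c)["pose"])) for c in("scene","top")}
def proj(c,P):
    K,T=INFO[c];q=(np.c_[P,np.ones(len(P))]@T.T)[:,:3]@K.T;return q[:,:2]/q[:,2:]
def onplane(c,uv,z):
    K,T=INFO[c];W=np.linalg.inv(T);d=np.c_[np.atleast_2d(uv),np.ones(len(np.atleast_2d(uv)))]@np.linalg.inv(K).T@W[:3,:3].T
    return (W[:3,3]+d*((z-W[2,3])/d[:,2:]))[:,:2]
def prism(x,y,yaw,sx,sy,z0,z1,rnd=False):
    a=np.linspace(0,2*np.pi,32,endpoint=False)
    b=np.c_[np.cos(a)*sx/2,np.sin(a)*sx/2] if rnd else np.array([[1,1],[-1,1],[-1,-1],[1,-1]])*[sx/2,sy/2]
    c,s=np.cos(yaw),np.sin(yaw);b=b@np.array([[c,s],[-s,c]])+[x,y]
    return np.vstack([np.c_[b,np.full(len(b),z)] for z in(z0,z1)])
S=4
def sil(c,parts,shape,off):
    m=np.zeros(shape,np.uint8)
    for P in parts:
        h=cv2.convexHull(((proj(c,P)-off+.5)*S-.5).astype(np.float32))
        cv2.fillConvexPoly(m,np.round(h*16).astype(np.int32),1,shift=4)
    return m
def fg(img,box,bgbox=None,thr=28):
    l,t,w,h=box;r=cv2.resize(img[t:t+h,l:l+w],None,fx=S,fy=S,interpolation=cv2.INTER_CUBIC).astype(int)
    return r
def fit(masks,offs,parts,p0,steps):
    def cost(p):
        return sum((m!=sil(c,parts(p),m.shape,offs[c])).sum()/m.sum() for c,m in masks.items())
    sim=np.vstack([p0]+[np.array(p0)+np.eye(len(p0))[i]*steps[i] for i in range(len(p0))])
    r=minimize(cost,p0,method="Nelder-Mead",options=dict(initial_simplex=sim,maxiter=900,xatol=1e-5,fatol=1e-5))
    return r.x,r.fun
def stack(p):
    return [prism(p[0],p[1],p[2],.084,.06,0,.048),prism(p[3],p[4],0,.054,0,.048,.09,True),prism(p[5],p[6],0,.036,0,.09,.13,True)]
def mill(p):
    return [prism(*p,.048,.048,0,.03),prism(*p,.038,.038,.03,.105),prism(*p,.046,.046,.105,.145),prism(*p,.018,0,.145,.162,True)]
def bgdiff(r):  # difference from the table colour (crop border median), brightness-tolerant
    b=np.median(np.vstack([r[0],r[-1],r[:,0],r[:,-1]]),0);return np.abs(r-b).max(2)
E
cat > m1.py <<'E'
from vis import *
im={c:cv2.imread(f"pics/{c}0.png")[:,:,::-1] for c in("scene","top")}
SB={"scene":(330,165,56,80),"top":(300,290,70,72)}
MB={"scene":(222,118,52,76),"top":(430,226,62,54)}
ms,mm={}, {};tiles=[]
for c in im:
    r=fg(im[c],SB[c]);ms[c]=(bgdiff(r)>22).astype(np.uint8)
    q=fg(im[c],MB[c]);mm[c]=((q[...,0]-q[...,2]>45)&(q[...,0]-q[...,1]>25)).astype(np.uint8)
    mm[c]=cv2.morphologyEx(mm[c],cv2.MORPH_CLOSE,np.ones((9,9),np.uint8))
out={}
x,y=onplane("top",[335,327],.05)[0]
best=min((fit(ms,{c:SB[c][:2] for c in SB},stack,[x,y,a,x,y,x,y],[.01,.01,.2]+[.004]*4) for a in np.arange(4)*np.pi/4),key=lambda t:t[1])
print("stack",best[0].round(4).tolist(),best[1]);out["stack"]=best[0]
x,y=onplane("top",[450,259],.0)[0]
mb=min((fit(mm,{c:MB[c][:2] for c in MB},mill,[x,y,a],[.01,.01,.2]) for a in(0,.5,1)),key=lambda t:t[1])
print("mill",mb[0].round(4).tolist(),mb[1])
for n,px,z in(("white",(415,219),0),("green",(497,305),0),("mugtop",(347,183),.09)):print(n,onplane("top",px,z).round(3))
# tray: wood-and-recess mask on top plane
for c,seeds in (("top",[(139,263),(197,259),(139,322),(199,318)]),("scene",[(426,390),(385,343),(471,352),(428,308)])):
    hsv=cv2.cvtColor(np.ascontiguousarray(im[c]),cv2.COLOR_RGB2HSV)
    w=((hsv[...,1]>90)&(hsv[...,2]>120)).astype(np.uint8)
    k=np.zeros_like(w);cs=np.array(seeds);k[cs[:,1].min()-60:cs[:,1].max()+60,max(cs[:,0].min()-95,0):cs[:,0].max()+95]=1
    w=cv2.morphologyEx(w*k,cv2.MORPH_CLOSE,np.ones((3,3),np.uint8))
    f=max(cv2.findContours(w,cv2.RETR_EXTERNAL,cv2.CHAIN_APPROX_NONE)[0],key=cv2.contourArea)
    P=onplane(c,f[:,0,:].astype(float),.02)
    R=cv2.minAreaRect((P*1000).astype(np.float32));print(c,"tray",R)
    print(" seeds",onplane(c,seeds,.012).round(3).tolist())
for B,M,p,mod in((SB,ms,best[0],stack),(MB,mm,mb[0],mill)):
    for c in im:
        t=cv2.resize(im[c][B[c][1]:B[c][1]+B[c][3],B[c][0]:B[c][0]+B[c][2]],None,fx=S,fy=S,interpolation=cv2.INTER_CUBIC)
        for P in mod(p):cv2.polylines(t,[np.round(((proj(c,P)-B[c][:2]+.5)*S)).astype(np.int32)[cv2.convexHull(proj(c,P).astype(np.float32),returnPoints=False)[:,0]]],True,(0,255,255),1)
        t=np.vstack([t,M[c][...,None]*np.array([255,255,255],np.uint8)]);o=np.zeros((640,t.shape[1],3),np.uint8);o[:t.shape[0]]=t;tiles.append(o)
t=np.hstack(tiles);cv2.imwrite("pics/fit0.png",cv2.resize(t,None,fx=.8,fy=.8)[:,:,::-1][:600,:800])
E
python3 m1.py
```

```text
stack [0.4891, -0.1036, 0.509, 0.486, -0.0997, 0.4837, -0.0988] 0.7663155148157159
mill [0.6073, -0.332, -0.0198] 0.659718652646538
white [[ 0.694 -0.273]]
green [[ 0.519 -0.42 ]]
mugtop [[ 0.742 -0.131]]
top tray ((560.4853515625, 211.92648315429688), (235.21299743652344, 234.1556854248047), 2.7090864181518555)
 seeds [[0.615, 0.272], [0.62, 0.16], [0.502, 0.267], [0.506, 0.154]]
scene tray ((559.8350219726562, 211.78302001953125), (229.27651977539062, 230.68865966796875), 2.752002477645874)
 seeds [[0.614, 0.272], [0.616, 0.16], [0.499, 0.266], [0.503, 0.152]]
```

View pics/fit0.png

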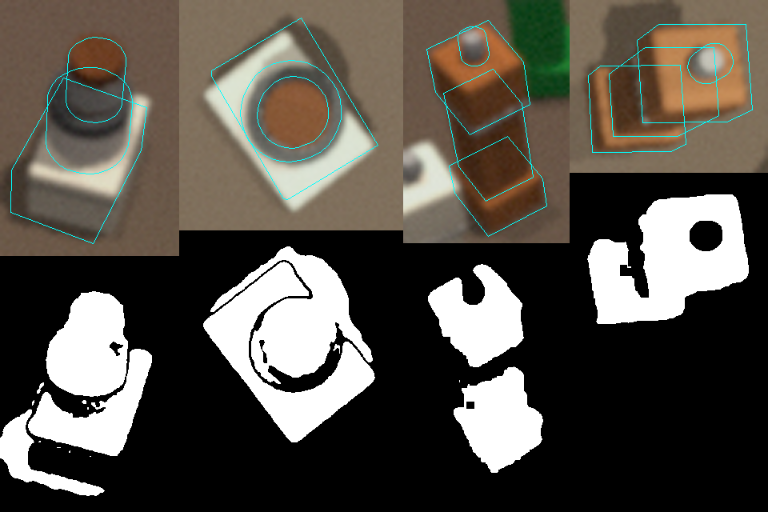

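Small tin, round tin and tray fit well, with tray yaw at 2.7°. Shadows disturb the flat tin and mill fits, so I use the bright top faces for those two.

```bash
cat > m2.py <<'E'
from vis import *
im={c:cv2.imread(f"pics/{c}0.png")[:,:,::-1] for c in("scene","top")}
def face(c,box,z,f):
    q=fg(im[c],box);m=f(q).astype(np.uint8)
    k=max(cv2.findContours(m,cv2.RETR_EXTERNAL,cv2.CHAIN_APPROX_NONE)[0],key=cv2.contourArea)[:,0]
    R=cv2.minAreaRect((onplane(c,(k+.5)/S-.5+np.array(box[:2]),z)*1000).astype(np.float32))
    print(c,z,np.round(R[0],1),np.round(R[1],1),round(R[2],1));return m*255
w=lambda q:(q.min(2)>145)
for c,b in(("scene",(330,165,56,80)),("top",(300,290,70,72))):face(c,b,.048,w)
for t in(150,165,180):
  for c,b in(("scene",(222,118,52,76)),("top",(430,226,62,54))):face(c,b,.145,lambda q:(q[...,0]>t)&(q[...,0]-q[...,2]>40))
g=fg(im["top"],(430,226,62,54));print(g[::24,::24,0])
E
python3 m2.py
```

```text
scene 0.048 [ 481.7 -100.5] [82.6 58.1] 36.1
top 0.048 [ 481.7 -100.5] [83.9 59.8] 36.4
scene 0.145 [ 607.  -330.2] [41.5 42.7] 3.9
top 0.145 [ 606.9 -329.9] [44.3 44.8] 4.0
scene 0.145 [ 607.  -330.2] [39.  39.4] 4.9
top 0.145 [ 606.7 -329.5] [42.3 43.1] 3.9
scene 0.145 [ 591.5 -328.1] [25.4  4.3] 87.9
top 0.145 [ 606.6 -329.6] [39.9 40.9] 4.8
[[129 128 126 127 112  93 127 128 127 128 127]
 [126 129  90  84  85  86 122 128 121 127 127]
 [127 126  91  84  81 189 190 188 188 127 125]
 [128 128  87  81  80 189 167 191 192 135 128]
 [130  86 117  71  84 176 178 132 184 156 128]
 [114  84 135  74  82 179 195 197 198 186 128]
 [112  98 157  79  95 109 105 106 112 125 128]
 [115 107 166 133 146 169 130 127 128 129 126]
 [112 114 109 111 126 127 126 128 127 128 126]]
```

The top-face fits agree in both views: flat tin (0.4817, −0.1005) at 36.4°, mill (0.607, −0.330) at 4°. Starting with the small tin.

```bash
cat > act.py <<'E'
from cell import arm
import numpy as np
from scipy.spatial.transform import Rotation as Ro
TRAY=np.array([.560,.212]);TY=np.radians(2.75)
def well(i,j):
    c,s=np.cos(TY),np.sin(TY);return TRAY+.0565*np.array([[c,-s],[s,c]])@np.array([i,j])
W=dict(small=well(-1,-1),round=well(1,1),flat=well(1,-1),mill=well(-1,1))
def ori(th):return (Ro.from_euler("z",th)*Ro.from_euler("x",np.pi)).as_rotvec()
def best(pos,ths):
    q0=np.array(arm.sense()["joints"]);c=[]
    for th in ths:
        q=arm.inverse_kinematics(pos,ori(th))
        if q is not None:c.append((np.abs(np.array(q)-q0)[[0,6]].sum()+max(0,abs(q[6])-2.2)*5,th))
    return min(c)[1]
def pick(xy,off,base,ths,up,h=.26):
    p=arm.sense()["tcp_pos"];arm.gripper_to(.093)
    if p[2]<h-.005:arm.move_straight([p[0],p[1],h],.25)
    th=best([*xy,h],ths);arm.goto([*xy,h],ori(th))
    arm.move_straight([*xy,base+off+.03],.2);arm.move_straight([*xy,base+off],.06)
    arm.gripper_to(0.0);arm.sleep(.2);g=arm.sense();print("grip",g["grip_width"],g["gripper_force"])
    arm.move_straight([*xy,base+off+.02],.06);arm.move_straight([*xy,up],.2)
    g=arm.sense();print("lift",g["grip_width"],g["gripper_force"],"t",g["t"],"th",th)
    return th
def place(xy,off,ths,h):
    th=best([*xy,h],ths);arm.move_straight([*xy,h],.25,attitude=ori(th))
    z=.012+off;arm.move_straight([*xy,z+.02],.2);arm.move_straight([*xy,z+.003],.04);arm.sleep(.2)
    f0=arm.sense()["contact_force"][2]
    for d in np.arange(.002,-.0031,-.0007):
        arm.move_straight([*xy,z+d],.02);f=arm.sense()["contact_force"][2]
        if abs(f-f0)>1.5:break
    print("down",d,f-f0,arm.sense()["tcp_pos"])
    arm.gripper_to(.093);arm.sleep(.1);arm.move_straight([*xy,z+.03],.06);arm.move_straight([*xy,h],.25)
    print("t",arm.sense()["t"],"q",np.round(arm.sense()["joints"],2))
E
python3 - <<'E'
from act import *
R=np.radians
th=pick([.4837,-.0988],.014,.09,[R(36.4)+k*np.pi/2 for k in range(-2,3)],.26)
place(W["small"],.014,[th+R(a) for a in range(-60,61,15)],.2)
from vis import *
for c in("scene","top"):cv2.imwrite(f"pics/{c}1.png",arm.read_camera(c)[:,:,::-1])
a=cv2.imread("pics/top1.png")[180:380,90:390];cv2.imwrite("pics/c1.png",cv2.resize(a,None,fx=2.5,fy=2.5))
E
```

```text
grip 0.03539144647015747 29.99952256679535
lift 0.03479638477942486 29.999650418758392 t 7.4333 th 2.2060961745208325
down -0.0008000000000000004 6.056709893688094 [0.50640567 0.15293001 0.02591035]
t 14.1 q [ 0.17  0.55 -0.77  1.79  0.45  0.99  0.64]
```

View pics/c1.png

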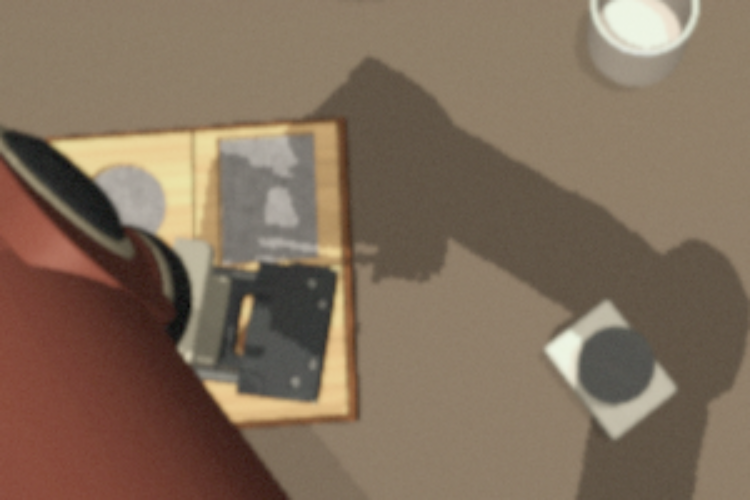

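The small tin is set down in its well; it is still hidden by the hand. The round tin sits at top pixel (336,326), still on the flat tin. Round tin next.

```bash
python3 - <<'E'
from act import *
from vis import onplane,cv2
print(onplane("top",[336.4,326],.09))
R=np.radians
th=pick([.486,-.0997],.016,.048,[R(36.4)+k*np.pi/2 for k in range(-2,3)],.26)
place(W["round"],.016,[th+R(a) for a in range(-60,61,15)],.2)
arm.move_straight([.5,-.3,.26],.3)
for c in("scene","top"):cv2.imwrite(f"pics/{c}2.png",arm.read_camera(c)[:,:,::-1])
E
sed -e 's/{c}0.png/{c}2.png/' -e '/^for t/,$d' m2.py > m3.py; python3 m3.py
python3 -c "
import cv2,numpy as np
a=cv2.imread('pics/top2.png')[210:370,90:380];b=cv2.imread('pics/scene2.png')[160:440,320:520]
cv2.imwrite('pics/c2.png',cv2.resize(np.hstack([cv2.resize(a,(507,280)),b]),None,fx=1.12,fy=1.12))"
```

```text
[[ 0.48220446 -0.10278367]]
grip 0.05388740700357147 29.999796152114868
lift 0.05359939672989837 29.997312426567078 t 19.8583 th 2.2060961745208325
down -0.00010000000000000026 2.8000000293856866 [0.61384165 0.27126024 0.02815644]
t 26.55 q [-0.07  0.77 -0.75  1.37  0.53  1.21  0.56]
scene 0.048 [ 481.9 -100.7] [83.  58.9] 36.6
top 0.048 [ 481.8 -100.5] [84.2 60.3] 36.3
```

View pics/c2.png

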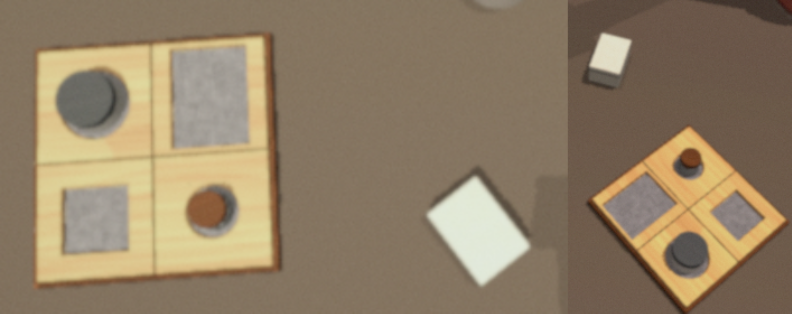

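Both round tins stand inside their recesses: small at crop (207,209), round at (85,98). The flat tin has not moved. Now the flat tin, then the mill, checking in between.

```bash
python3 - <<'E'
from act import *
from vis import cv2
R=np.radians
th=pick([.4818,-.1006],.017,0,[R(36.4)+k*np.pi for k in(-1,0,1)],.2)
place(W["flat"],.017,[TY+k*np.pi for k in(-1,0,1)],.2)
arm.move_straight([.5,-.1,.3],.3)
for c in("scene","top"):cv2.imwrite(f"pics/{c}3.png",arm.read_camera(c)[:,:,::-1])
a=cv2.imread('pics/top3.png')[200:380,90:520];b=cv2.imread('pics/scene3.png')[80:440,220:520]
cv2.imwrite('pics/c3.png',np.hstack([cv2.resize(a,(500,209)),cv2.resize(b,(174,209))]))
E
sed -e 's/{c}0.png/{c}3.png/' -e '/^for c,b/d' m2.py > m3.py; python3 m3.py | grep -v '^\['
```

```text
grip 0.05969865151843477 30.000075101852417
lift 0.05963536126841469 29.999266862869263 t 33.925 th 3.776892501315729
down -0.00010000000000000026 1.9538612647653655 [0.61931729 0.15838892 0.02919424]
t 40.1333 q [ 0.13  0.72 -0.77  1.47  0.52  1.17  0.9 ]
scene 0.145 [ 607.1 -330.3] [41.9 43.4] 3.7
top 0.145 [ 607.2 -330. ] [45.5 45.4] 3.9
scene 0.145 [ 607.1 -330.4] [39.9 40.7] 4.0
top 0.145 [ 606.8 -329.8] [43.5 44.1] 4.0
scene 0.145 [ 592.2 -331.5] [36.4  7.1] 89.9
top 0.145 [ 606.6 -329.8] [41.6 42.4] 3.4
 [144 132  97  89  91  92 129 134 128 136 134]
 [146  65  97  92  91 199 198 197 197 135 135]
 [144 140  85  88  91 200 175 201 200 145 134]
 [145 144  59  79  90 185 188 139 191 166 134]
 [145 146 121  80  89 187 205 206 206 197 132]
 [146 145 144  84 106 115 115 114 121 135 134]
 [145 147 144 127 155 178 137 135 134 136 133]
 [146 146 144 144 134 136 136 135 135 137 134]]
```

View pics/c3.png

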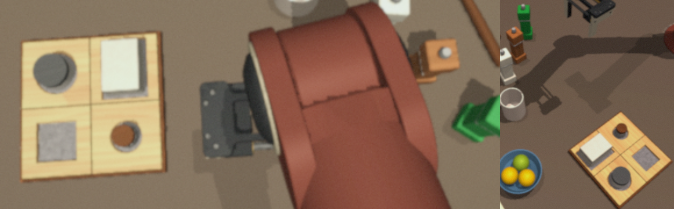

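All three tins are in, with the flat tin at crop (123,67). The mill has not moved, so it comes next.

Run:
```python
from act import *
from vis import cv2
R=np.radians
th=pick([.607,-.330],.108,0,[R(4)+k*np.pi for k in(-1,0,1)],.25,h=.27)
place(W["mill"],.108,[TY+k*np.pi for k in(-1,0,1)],.25)
arm.move_straight([.48,-.15,.3],.3);print(arm.sense()["contact_force"],arm.sense()["t"])
for c in("scene","top"):cv2.imwrite(f"pics/{c}4.png",arm.read_camera(c)[:,:,::-1])
a=cv2.imread('pics/top4.png')[110:380,90:390];b=cv2.imread('pics/scene4.png')[80:440,200:520]
cv2.imwrite('pics/c4.png',np.hstack([cv2.resize(a,(420,378)),cv2.resize(b,(336,378))]))
```

```text
grip 0.046086660897975244 29.968162178993225
lift 0.046117144955473616 29.966441094875336 t 46.3083 th 3.2114058236695664
down -0.0008000000000000004 7.490387124783002 [0.50104146 0.26586081 0.11992683]
t 53.825 q [-0.02  0.57 -0.83  1.61  0.45  1.16  0.67]
[-0.10214179  0.75390687  0.09093104] 55.375
```

View pics/c4.png

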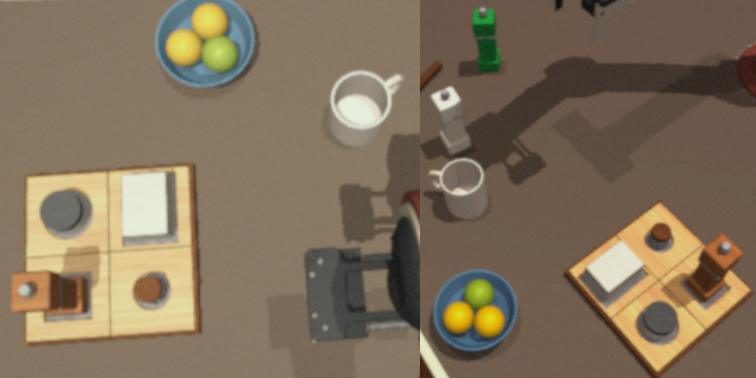

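All four things stand in their recesses, the mill upright with its foot at crop (67,297), and the mug is untouched. The gripper is clear and open, so I hand in.

```bash
python3 -c "
from cell import arm
print(arm.close_job())"
```

```text
the job is handed in; nothing more can be done
None
```

I set the three tins in their recesses, stood the brown mill upright in its own recess last, left the mug alone, let go of everything and handed the job in at about 55 s; the verdict was not shown.

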